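# Snap the lid onto the biscuit tub

## Task

Close the open round biscuit tub: pick the round lid that fits it (the larger of the two round lids with a bar grip) and press it down level onto the tub until it is fully home under all four clips, then let go. Leave the tub standing upright on the table and do not disturb the smaller lid.

Things in the scene. Friction and masses are not known exactly. Their poses are not given: they have to be found in the camera images.
- tub: Open round tub with biscuits in it, loose, 0.45 kg. Outside diameter 130 mm, inside 120, rim 80 mm up. Four springy clips 22 mm wide stand at its +x, +y, -x, -y sides: tops 102 mm up, outer faces 79 mm from the axis, nose tips 67.5 mm from the axis and 87 mm up. They give way to about 10-16 N of slow push straight down, then close over its flange. Origin: centre of the underside, z up.
- lid: The fitting lid: white, round, 0.11 kg, 66 mm tall, standing on its plug. Plug 34 mm deep, 114 mm across, tapering to 86 at the foot (self-centring, any yaw); flange 140 mm across, 34-38 mm up; on top a bar grip 56 mm long (x), 24 wide (y), 38-66 mm up. Home: its origin 46 mm above the tub's; unsnapped, 4 mm or more higher. Origin: centre of the plug's underside, z up.
- small_lid: Smaller white lid of the same form that does not fit (flange 96 mm across, plug 76 mm, same heights and bar grip); to be left alone. Origin: centre of the plug's underside, z up.
Mind the look-alikes: they are no part of the job. What is shaped like the lid but turquoise is not meant. What is shaped like the tub but red is not meant.

How it is judged (in metres and radians):
At the end, for the whole second after the job is handed in: The larger round lid is snapped home on the tub: its origin 40 to 49 mm above the tub's origin (46 mm when flush on the rim), within 10 mm of the tub's axis, within 5 degrees of level with it; the tub stands upright on the table (within 5 degrees and 10 mm of table height), and both are at rest (z of lid in the frame of tub between 0.04 and 0.049 m and horizontal distance between lid and tub below 0.01 m and angle between the z axis of lid and the z axis of tub, either way round below 0.09 rad and angle between tub's own z axis and vertical below 0.1 rad and height (world z) of tub between -0.01 and 0.01 m and linear speed of each of lid, tub below 0.02 m/s); the robot touches nothing.
It fails at once if the smaller lid is moved more than 30 mm (distance of small_lid from where it was at the start of the episode above 0.03 m).
It also fails if it takes over 43 s, if anything falls off the work surface, if the arm or the gripper's body presses on something with over 40 N, if the wrist force passes 120 N, or if a joint passes its speed limit or range.

## Robot

A 7-joint arm with a two-finger parallel gripper is mounted at the origin on the work surface. World frame = base frame: x ahead of the robot, y to its left, z up, the work surface at z = 0. Lengths are in mm, angles in rad, forces in N, time in s.
With the tool pointing down it reaches from about 400 to 875 mm from the base axis. Payload 6.5 kg.
Tool frame: the origin (TCP) lies between the finger pads; the fingertips stand 11 mm ahead of it and the grasp point (between the pads) lies 8 mm behind it; z points along the fingers, y is the direction in which the jaws open and shut (so a half turn about z gives the same grasp; the last joint's range is limited). The gripper opens to 85 mm and grips with 20 to 120 N. Pads are 22 mm wide; open, the fingers measure 114 mm over their backs; the gripper's body (76 mm by 85 mm) begins 54 mm behind the grasp point. The pads swing forward as they close: fully open they stand 13 mm farther back than shut.
Start: joints at [1.199, 0.536, -0.004, 1.538, 0.003, 1.067, -0.071], TCP at [195.682, -619.837, 242.29] pointing down, gripper open.
Joint ranges: [-2.7, 2.7], [-0.37, 2.16], [-1.27, 1.26], [0.24, 2.4], [-1.31, 4.45], [0.19, 1.91], [-2.76, 2.76]. Speed limits (rad/s): [2.39, 2.39, 3.14, 3.14, 3.14, 3.14, 3.14].

## Interface

Orientations are given as a unit quaternion [w, x, y, z].
In Python, from bench import ctrl gives the robot as it stands.
- The arm moves only by the tool carry_out, never from a script. Its argument "moves" is a list of rows, each a list of 5 numbers: the finger opening in mm, from 0 to 85.4, then the shift along the tool's x, y, z in mm, then the turn about the tool's z in degrees. In form: [[jaw, x, y, z, turn], ...]. A call has 1 to 20 rows; each row is the pose to reach, as a shift and turn from the pose measured when the call began, along the tool's axes at that moment; what a row does not reach only later rows make up. A row lasts 1/8 s, in which the tool goes at most 62.5 mm and 10.7 degrees, less where a joint would pass 70% of its speed; a pose out of reach is approached as far as the arm can. A call with a gripper value outside its range is refused whole. The fingers move at their own pace and stop on an object; "grip_force" is the grip in N (left out, the last holds). Time passes only in rows, so rows that repeat a pose let the fingers close. It gives the time, the measured TCP pose, the force and the opening at its end, in the units of the state.
- ctrl.read_state(): the state, without advancing time (a new reading comes with each control period).
- ctrl.camera(name): name is "scene" or "side" or "wrist"; returns the picture (480x640x3 uint8, red, green, blue); there is no depth.
- ctrl.camera_model(name): a dict with "K" (3x3 intrinsics, pixels), "eye" and "orientation" of the camera in the world; the wrist camera has in their place "tool_from_camera" (4x4, takes a point from camera to tool coordinates, whose origin is the TCP and whose axes are the flange's). Camera axes: x right, y down, z forward; pixel columns grow to the right and rows downward; lengths in mm; the calibration is good to about 2 mm. A picture is of the moment at which its call begins: read the wrist's pose just before it. camera_model takes no time and is no camera call.
- ctrl.job_done(): hands the job in, once; it reports no verdict.
The state is a dict: "clock": time; "joint_positions": joint angles; "joint_velocities": joint speeds; "effort": joint torques, N m; "tool_pos": TCP position; "eef_rot": TCP orientation; "contact_force": force on the tool from outside, world axes, zero at the start; "moment": the same for the moment, N m; "gripper_width": finger opening in mm.
Only numpy, scipy, OpenCV 4.12 (cv2) and the standard library are available. Lean on these libraries where they do the work, as an engineer would, in place of code of your own. Each camera call takes 0.05 s, during which the arm holds its last target. There are 200 camera calls.

## Working session

There is one attempt and no reset: what is moved stays moved. The work goes in short steps, Python scripts to look and compute and a tool call to move; the robot and the scene stay as the last step left them, time stands still between calls to the robot, and variables do not carry over. Pictures are saved under pics/ and viewed, about 8 in all and at most 12, crops included, and the job is handed in when it is done.

Besides the shell and the picture viewer there is one more tool, called in YAML: its name, and indented under it one key for each argument. carry_out: Moves the arm, as the interface text tells. Its arguments: {"type":"object","properties":{"moves":{"type":"array"},"grip_force":{"type":"number"}},"required":["moves"]}

```bash
mkdir -p pics
cat > h.py <<'E'
import numpy as np, cv2
from bench import ctrl
from scipy.spatial.transform import Rotation as R
def rot(q):
    q=np.array(q,float)
    return q if q.shape==(3,3) else R.from_quat([q[1],q[2],q[3],q[0]]).as_matrix()
def cam(n):
    m=ctrl.camera_model(n);K=np.array(m['K'])
    if n=='wrist':
        s=ctrl.read_state();T=np.array(m['tool_from_camera']);Rt=rot(s['eef_rot'])
        return K,Rt@T[:3,3]+np.array(s['tool_pos']),Rt@T[:3,:3]
    return K,np.array(m['eye']),rot(m['orientation'])
def ray(c,uv,z):
    K,e,Rm=c;d=Rm@np.linalg.solve(K,[uv[0],uv[1],1.]);return e+d*(z-e[2])/d[2]
def proj(c,p):
    K,e,Rm=c;q=K@(Rm.T@(np.array(p)-e));return q[:2]/q[2]
def save(n,f):
    im=ctrl.camera(n);cv2.imwrite(f,im[:,:,::-1]);return im
E
python3 - <<'E'
from h import *
for n in('scene','side'): save(n,f'pics/{n}0.png');print(ctrl.camera_model(n))
print(ctrl.camera_model('wrist'));print(ctrl.read_state())
E
```

```text
{'K': array([[523.88762001,   0.        , 327.98410744],
       [  0.        , 523.88762001, 227.22047393],
       [  0.        ,   0.        ,   1.        ]]), 'eye': array([905.6636294 , 250.47192281, 871.61708163]), 'orientation': array([-0.14892831,  0.51759264,  0.80685022, -0.24271574])}
{'K': array([[602.68436999,   0.        , 317.49839079],
       [  0.        , 602.68436999, 238.17652626],
       [  0.        ,   0.        ,   1.        ]]), 'eye': array([364.71640452, 907.09877058, 877.62105115]), 'orientation': array([ 0.01370398, -0.05533538,  0.91533761, -0.39863174])}
{'K': array([[351.24095353,   0.        , 316.8878166 ],
       [  0.        , 351.24095353, 238.36038248],
       [  0.        ,   0.        ,   1.        ]]), 'tool_from_camera': array([[ 7.29787311e-04, -9.47144928e-01, -3.20805164e-01,
         8.21199376e+01],
       [ 9.99999675e-01,  8.01073279e-04, -9.02274123e-05,
         9.03601225e-01],
       [ 3.42446881e-04, -3.20804994e-01,  9.47145205e-01,
        -1.30959348e+02],
       [ 0.00000000e+00,  0.00000000e+00,  0.00000000e+00,
         1.00000000e+00]])}
{'clock': 0.1, 'joint_positions': array([ 1.19884637,  0.53708892, -0.00443518,  1.53876531,  0.00260786,
        1.0673029 , -0.07117126]), 'joint_velocities': array([ 1.88803938e-03, -1.52330049e-03, -4.47975123e-04, -2.79681041e-03,
       -3.81505002e-04,  3.23656764e-05,  1.44109013e-04]), 'effort': array([ 2.43006543e-03, -5.84575045e+01,  1.05180211e+00, -2.59780741e+01,
        1.25977097e-02,  4.61481352e-03,  6.36225536e-06]), 'tool_pos': array([ 195.47409077, -619.3358333 ,  241.50520071]), 'eef_rot': array([-7.58422199e-04,  9.88329348e-01,  1.52330208e-01, -1.79567575e-04]), 'contact_force': array([ 0.88284684, -0.5770483 ,  0.33774562]), 'moment': array([ 0.04633217,  0.00672134, -0.02436493]), 'gripper_width': 85.53785011146147}
```

View pics/scene0.png

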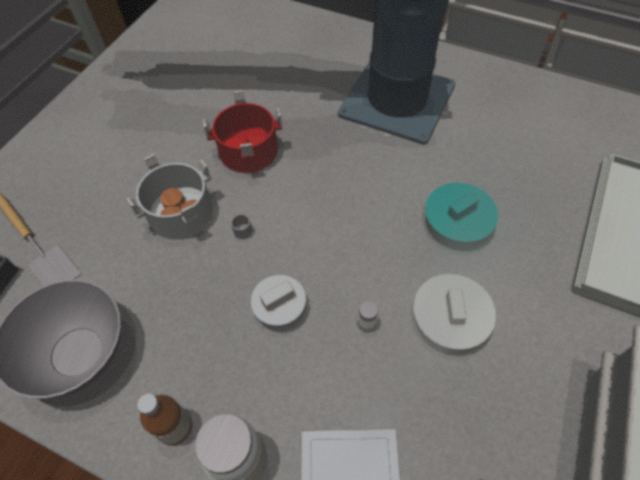

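View pics/side0.png

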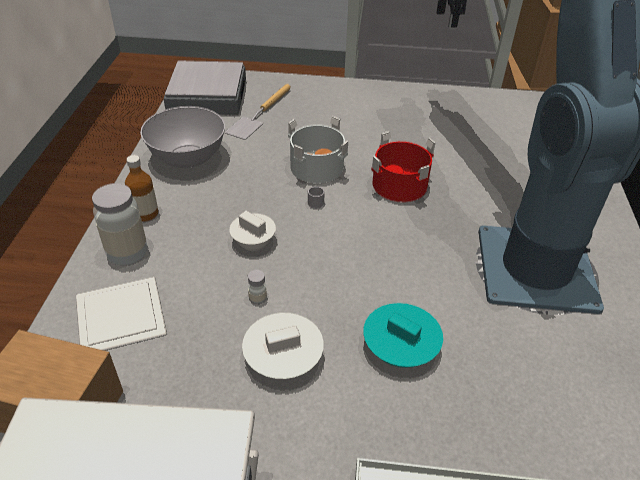

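The three lid-shaped things in the scene view are white at (455,312), white at (278,300) and turquoise at (461,213). The one at (455,312) fits the description: it is white and the larger of the two. The tub meant is the grey one with biscuits at (175,198), not the red one at (246,136). I'll measure both and check a crop.

```bash
cat > m.py <<'E'
from h import *
for n,boxes in (('scene',[(400,265,510,360),(240,265,316,335)]),('side',[(230,300,335,390),(220,200,285,262)])):
    im=cv2.imread(f'pics/{n}0.png');c=cam(n);hsv=cv2.cvtColor(im,cv2.COLOR_BGR2HSV)
    for b in boxes:
        x0,y0,x1,y1=b;g=im[y0:y1,x0:x1].min(2)
        t,m=cv2.threshold(g,0,255,cv2.THRESH_BINARY+cv2.THRESH_OTSU)
        cs,_=cv2.findContours(m,cv2.RETR_EXTERNAL,cv2.CHAIN_APPROX_NONE)
        k=cv2.convexHull(max(cs,key=cv2.contourArea))[:,0]+[x0,y0]
        P=np.array([ray(c,p,38)[:2] for p in k])
        (cx,cy),r=cv2.minEnclosingCircle(P.astype(np.float32))
        A=np.c_[2*P,np.ones(len(P))];s=np.linalg.lstsq(A,(P**2).sum(1),rcond=None)[0]
        print(n,b,t,'enc',round(cx),round(cy),round(2*r),'lsq',s[:2].round(1),2*np.sqrt(s[2]+s[:2]@s[:2]).round(1))
a=cv2.imread('pics/scene0.png');
A=cv2.resize(a[145:245,120:220],(400,400),interpolation=cv2.INTER_CUBIC);B=cv2.resize(a[262:362,405:505],(400,400),interpolation=cv2.INTER_CUBIC)
cv2.imwrite('pics/crop1.png',np.hstack([A,B]))
E
python3 m.py
```

```text
scene (400, 265, 510, 360) 139.0 enc 479 282 140 lsq [479.3 282.2] 139.2
scene (240, 265, 316, 335) 139.0 enc 587 -4 97 lsq [587.6  -3.5] 95.6
side (230, 300, 335, 390) 169.0 enc 480 282 140 lsq [479.8 281.7] 139.4
side (220, 200, 285, 262) 121.0 enc 591 1 236 lsq [588.3  -2.4] 230.2
```

View pics/crop1.png

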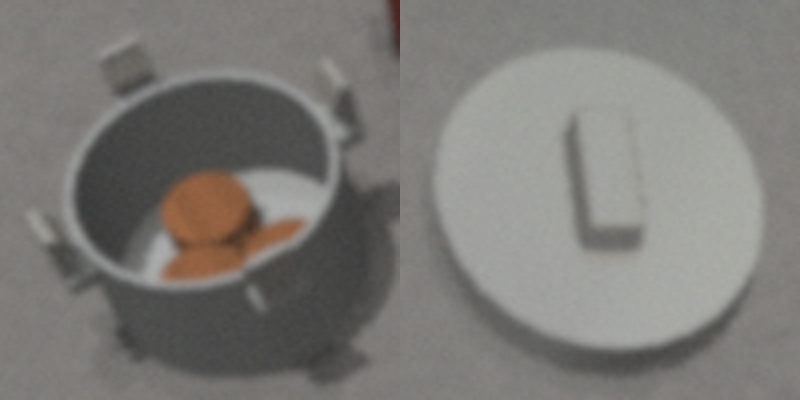

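The right half of the crop shows the large white lid; it measures 140 mm in both views at (479,282), so it is the fitting one. Its bar top has corners near crop (575,108), (632,108), (643,225) and (590,225). The left half shows the grey tub with biscuits. Its rim runs through (66,200), (215,73), (340,150) and (190,290), with clip tops near (120,42), (330,65), (38,212) and (258,305).

Run:
```python
from h import *
c=cam('scene')
bar=[ray(c,(405+(u-400)/4,262+v/4),66)[:2] for u,v in[(575,108),(632,108),(643,225),(590,225)]]
bar=np.array(bar);print(bar.round(1),'c',bar.mean(0));d=(bar[2]+bar[3]-bar[0]-bar[1])/2;print('len',np.linalg.norm(d),'ang',np.degrees(np.arctan2(d[1],d[0])))
rim=np.array([ray(c,(120+u/4,145+v/4),80)[:2] for u,v in[(66,200),(95,120),(215,73),(300,95),(340,150),(95,265),(190,290),(85,250),(145,85)]])
A=np.c_[2*rim,np.ones(len(rim))];s=np.linalg.lstsq(A,(rim**2).sum(1),rcond=None)[0];print('tub',s[:2],2*np.sqrt(s[2]+s[:2]@s[:2]))
cl=np.array([ray(c,(120+u/4,145+v/4),102)[:2] for u,v in[(120,42),(330,65),(38,212),(258,300)]]);print(cl.round(1),cl.mean(0),np.linalg.norm(cl-s[:2],axis=1))
s=ctrl.read_state();print(s['tool_pos'],rot(s['eef_rot']).round(3))
```

```text
[[461.9 261.6]
 [451.8 283.6]
 [501.4 303.3]
 [510.5 283.5]] c [481.39905396 283.0213328 ]
len 53.315668247028235 ang 22.94080754561041
tub [ 486.27641479 -283.58356542] 129.98546575596453
[[ 446.2 -350.8]
 [ 416.6 -250.1]
 [ 546.3 -325. ]
 [ 545.5 -206.1]] [ 488.63910643 -283.00704763] [78.25316189 77.34525383 72.94212183 97.52213328]
[ 195.47409077 -619.3358333   241.50520071] [[ 0.954  0.301 -0.001]
 [ 0.301 -0.954  0.001]
 [-0.    -0.002 -1.   ]]
```

Tub at (486,-284), lid at (480,282), bar yaw about 23°. All are within reach. I'll move over to the lid by an outward detour.

carry_out:
  moves:
    - [85,50,-30,0,0]
    - [85,102,-62,0,0]
    - [85,155,-95,0,0]
    - [85,208,-127,0,0]
    - [85,260,-159,0,0]
    - [85,314,-192,0,0]
    - [85,367,-224,0,0]
    - [85,420,-257,0,0]
    - [85,474,-290,0,-2]
    - [85,482,-350,0,-5]
    - [85,491,-411,0,-5]
    - [85,500,-472,0,-5]
    - [85,508,-532,0,-5]
    - [85,517,-593,0,-5]
    - [85,525,-653,0,-5]
    - [85,534,-714,0,-5]
    - [85,543,-774,0,-5]
    - [85,543,-774,0,-5]
    - [85,543,-774,0,-5]
    - [85,543,-774,0,-5]

```text
clock: 2.6
tool_pos: [480.8, 280.4, 242.4]
eef_rot: [-0.0, 0.981, 0.194, -0.0]
contact_force: [0.2, -0.7, -0.0]
gripper_width: 85.0
```

Run:
```python
from h import *
s=ctrl.read_state();c=cam('wrist');save('wrist','pics/w1.png');print(s['clock'],s['tool_pos'],rot(s['eef_rot']).round(3).tolist(),s['joint_positions'].round(2))
print(proj(c,(480,282,66)))
```

```text
2.6 [480.79713888 280.43762908 242.39643474] [[0.925, 0.381, -0.001], [0.381, -0.925, 0.0], [-0.001, -0.001, -1.0]] [-0.32  0.4  -0.37  1.77  0.17  1.   -1.94]
[314.16360866 215.2967109 ]
```

View pics/w1.png

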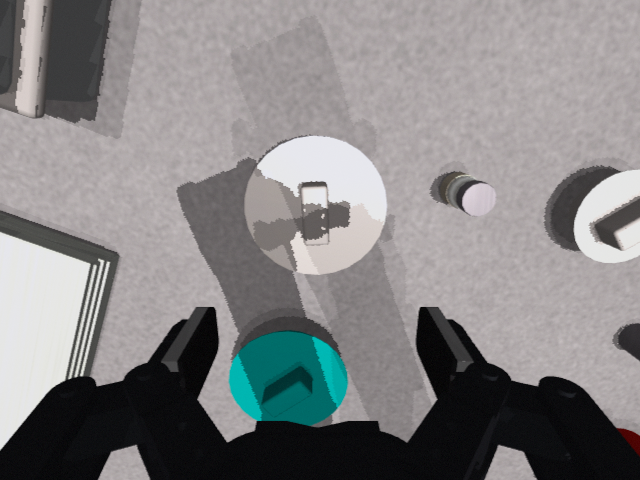

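The wrist view shows the large lid's flange centred near (315,205). Its bar is at (302–328, 182–243), upright in the picture and so in line with the jaws, and close to the predicted (314,215). I'll descend and grip.

carry_out:
  moves:
    - [70,0,-2,60,0]
    - [70,0,-2,115,0]
    - [70,0,-2,150,0]
    - [70,0,-2,170,0]
    - [70,0,-2,180,0]
    - [70,0,-2,189,0]
    - [70,0,-2,189,0]
    - [15,0,-2,189,0]
    - [15,0,-2,189,0]
    - [15,0,-2,189,0]
    - [15,0,-2,189,0]
    - [15,0,-2,189,0]
    - [15,0,-2,189,0]
    - [15,0,-2,189,0]
  grip_force: 80

```text
clock: 4.4
tool_pos: [480.6, 283.0, 54.3]
eef_rot: [-0.001, 0.981, 0.194, 0.001]
contact_force: [-1.1, -0.6, 5.9]
gripper_width: 22.3
```

carry_out:
  moves:
    - [15,0,0,-10,0]
    - [15,0,0,-30,0]
    - [15,0,0,-60,0]
    - [15,0,0,-100,0]
    - [15,0,0,-140,0]
    - [15,0,0,-180,0]
    - [15,0,0,-200,0]
    - [15,0,0,-200,0]
    - [15,0,0,-200,0]

```text
clock: 5.52
tool_pos: [479.9, 282.2, 253.8]
eef_rot: [-0.0, 0.981, 0.194, -0.0]
contact_force: [0.2, 0.2, -0.8]
gripper_width: 22.1
```

Run:
```python
from h import *
s=ctrl.read_state();c=cam('wrist');save('wrist','pics/w2.png');p=s['tool_pos'];Rt=rot(s['eef_rot'])
print(s['clock'],p,Rt.round(3).tolist(),s['joint_positions'].round(2),s['contact_force'])
for t in[(540,0,255),(486,-283.5,250)]: print(Rt.T@(np.array(t)-p))
```

```text
5.525 [479.88613922 282.17665827 253.80262209] [[0.925, 0.381, -0.0], [0.381, -0.925, 0.001], [0.0, -0.001, -1.0]] [-0.32  0.39 -0.38  1.76  0.17  1.02 -1.94] [ 0.17427909  0.19617624 -0.83852186]
[-51.83642117 283.81311713  -1.36982702]
[-209.69828683  525.4107823     3.47264717]
```

View pics/w2.png

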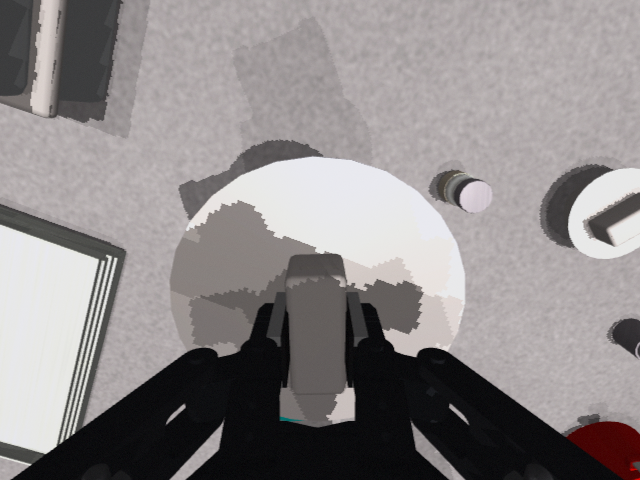

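The wrist view shows the lid held level by its bar: the far flange edge is at row 157, the sides at columns 170 and 465, and the far bar edge at row 255. I'll work out the along-bar offset while carrying it over.

carry_out:
  moves:
    - [15,-10,45,0,0]
    - [15,-20,95,0,0]
    - [15,-30,150,0,0]
    - [15,-40,205,0,0]
    - [15,-52,260,0,0]
    - [15,-75,310,0,0]
    - [15,-105,355,0,0]
    - [15,-130,395,0,0]
    - [15,-155,435,0,0]
    - [15,-175,470,0,0]
    - [15,-195,500,0,0]
    - [15,-210,525,0,0]
    - [15,-210,525,0,0]
    - [15,-210,525,0,0]
    - [15,-210,525,0,0]

```text
clock: 7.45
tool_pos: [485.7, -281.8, 252.8]
eef_rot: [-0.001, 0.981, 0.195, -0.001]
contact_force: [0.1, 0.4, -1.0]
gripper_width: 22.6
```

Run:
```python
from h import *
s=ctrl.read_state();p=s['tool_pos'];Rt=rot(s['eef_rot']);print(s['clock'],p,Rt.round(3).tolist(),s['joint_positions'].round(2))
m=ctrl.camera_model('wrist');T=np.array(m['tool_from_camera']);c=(np.array(m['K']),T[:3,3],T[:3,:3])
for uv,z in[((317,157),14),((317,157),18),((170,290),16),((465,290),16),((316,255),-12),((316,278),-12)]: print(uv,z,ray(c,uv,z).round(1))
save('side','pics/s3.png');a=save('scene','pics/c3.png')
I=[cv2.imread('pics/s3.png')[60:260,240:500],cv2.imread('pics/c3.png')[60:260,60:320]]
cv2.imwrite('pics/c3b.png',np.hstack([cv2.resize(i,(400,308)) for i in I]))
```

```text
7.45 [ 485.74956763 -281.83905924  252.84685035] [[0.924, 0.383, -0.001], [0.383, -0.924, 0.001], [-0.001, -0.002, -1.0]] [ 0.56  0.38 -0.15  1.76  0.06  1.01 -0.79]
(317, 157) 14 [67.7  0.9 14. ]
(317, 157) 18 [67.3  0.9 18. ]
(170, 290) 16 [  6.9 -67.4  16. ]
(465, 290) 16 [ 7.  69.7 16. ]
(316, 255) -12 [ 35.4   0.5 -12. ]
(316, 278) -12 [ 26.2   0.5 -12. ]
```

View pics/c3b.png

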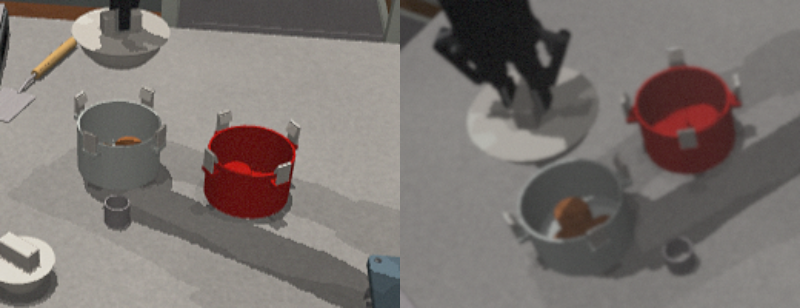

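The pictures show the lid held level above the grey tub and clear of the red one. The lid centre is about 2 mm short in x. I'll correct that and descend to just above the clips.

carry_out:
  moves:
    - [15,2,1,20,0]
    - [15,2,1,50,0]
    - [15,2,1,80,0]
    - [15,2,1,100,0]
    - [15,2,1,115,0]
    - [15,2,1,125,0]
    - [15,2,1,132,0]
    - [15,2,1,134,0]
    - [15,2,1,134,0]
    - [15,2,1,134,0]
  grip_force: 110

```text
clock: 8.8
tool_pos: [488.2, -282.5, 119.6]
eef_rot: [-0.0, 0.981, 0.195, -0.0]
contact_force: [-0.8, 0.8, 0.1]
gripper_width: 21.5
```

Run:
```python
from h import *
s=ctrl.read_state();print(s['clock'],s['tool_pos'],s['contact_force'],s['moment'])
save('side','pics/s4.png');save('scene','pics/c4.png')
I=[cv2.imread('pics/s4.png')[90:200,260:370],cv2.imread('pics/c4.png')[120:250,110:240]]
cv2.imwrite('pics/c4b.png',np.hstack([cv2.resize(i,(400,400)) for i in I]))
```

```text
8.8 [ 488.18718049 -282.50601257  119.57486534] [-0.84516707  0.77582412  0.0552974 ] [-0.02208109 -0.00990748 -0.00137132]
```

View pics/c4b.png

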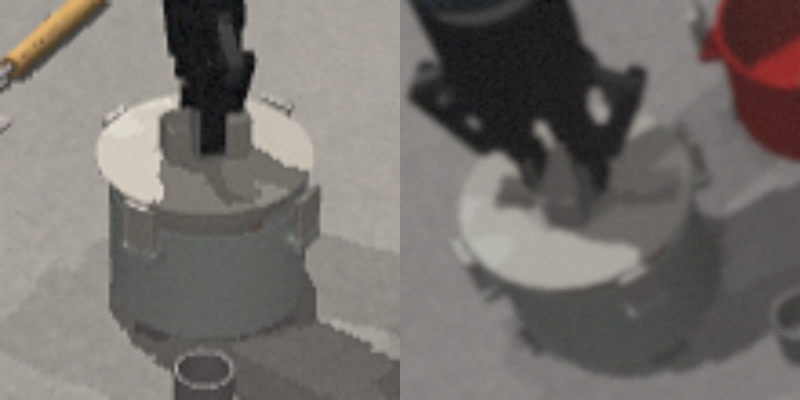

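The lid sits centred in the tub mouth, just above the clips, and the force is near zero. I'll press slowly.

carry_out:
  moves:
    - [15,0,0,1,0]
    - [15,0,0,2,0]
    - [15,0,0,3,0]
    - [15,0,0,4,0]
    - [15,0,0,5,0]
    - [15,0,0,6,0]
    - [15,0,0,7,0]
    - [15,0,0,8,0]
    - [15,0,0,9,0]
    - [15,0,0,10,0]
    - [15,0,0,10,0]

```text
clock: 10.28
tool_pos: [487.9, -281.9, 109.2]
eef_rot: [-0.001, 0.981, 0.195, -0.0]
contact_force: [-2.4, 0.1, 0.6]
gripper_width: 22.0
```

carry_out:
  moves:
    - [15,0,0,1,0]
    - [15,0,0,2,0]
    - [15,0,0,3,0]
    - [15,0,0,4,0]
    - [15,0,0,5,0]
    - [15,0,0,6,0]
    - [15,0,0,7,0]
    - [15,0,0,7,0]

```text
clock: 11.28
tool_pos: [488.8, -281.8, 102.3]
eef_rot: [-0.0, 0.981, 0.195, 0.001]
contact_force: [0.1, -0.2, -2.4]
gripper_width: 21.8
```

carry_out:
  moves:
    - [15,0,0,1,0]
    - [15,0,0,2,0]
    - [15,0,0,3,0]
    - [15,0,0,3,0]

```text
clock: 11.78
tool_pos: [489.4, -281.8, 100.4]
eef_rot: [-0.0, 0.981, 0.195, 0.001]
contact_force: [-2.5, 2.2, 10.5]
gripper_width: 21.7
```

carry_out:
  moves:
    - [15,0,0,1,0]
    - [15,0,0,2,0]
    - [15,0,0,3,0]
    - [15,0,0,4,0]
    - [15,0,0,4,0]

```text
clock: 12.4
tool_pos: [490.8, -282.5, 100.3]
eef_rot: [0.001, 0.981, 0.195, 0.002]
contact_force: [-8.9, 4.7, 37.2]
gripper_width: 21.7
```

It stops hard at the expected height (TCP 100, so lid origin about 46) with 37 N. I'll relax, release, retreat and check.

carry_out:
  moves:
    - [15,-1,0,-2,0]
    - [15,-2,0,-3,0]
    - [60,-2,0,-3,0]
    - [60,-2,0,-3,0]
    - [60,-2,0,-3,0]
    - [60,-2,0,-3,0]
    - [60,-2,0,-20,0]
    - [60,-2,0,-60,0]
    - [60,-2,0,-100,0]
    - [60,-40,0,-140,0]
    - [60,-80,0,-150,0]
    - [60,-130,0,-150,0]
    - [60,-130,0,-150,0]
    - [60,-130,0,-150,0]

```text
clock: 14.15
tool_pos: [370.9, -331.9, 250.8]
eef_rot: [0.001, 0.981, 0.195, 0.003]
contact_force: [-0.4, 0.0, 0.2]
gripper_width: 59.9
```

```bash
cat > v.py <<'E'
from h import *
s=ctrl.read_state();print(s['clock'],s['tool_pos'],s['contact_force'],s['gripper_width'])
save('side','pics/s5.png');save('scene','pics/c5.png')
print('bar top if home', [proj(cam(n),(487,-283,z)).round(1).tolist() for n in('side','scene') for z in(112,117)])
I=[cv2.imread('pics/s5.png')[95:195,265:365],cv2.imread('pics/c5.png')[140:250,120:230]]
cv2.imwrite('pics/c5b.png',np.hstack([cv2.resize(i,(400,400),interpolation=cv2.INTER_CUBIC) for i in I]))
for n,im in(('side','s5'),('scene','c5')):
    # flange outline -> circle at home height (84) and unsnapped (88)
    c=cam(n);x0,y0,x1,y1=(265,95,365,195) if n=='side' else (120,140,230,250)
    g=cv2.imread(f'pics/{im}.png')[y0:y1,x0:x1].min(2);t,m=cv2.threshold(g,0,255,cv2.THRESH_BINARY+cv2.THRESH_OTSU)
    k=cv2.convexHull(max(cv2.findContours(m,0,1)[0],key=cv2.contourArea))[:,0]+[x0,y0]
    for z in(84,89):
        P=np.array([ray(c,p,z)[:2] for p in k]);(cx,cy),r=cv2.minEnclosingCircle(P.astype(np.float32));print(n,z,round(cx,1),round(cy,1),round(2*r,1))
E
python3 v.py
```

```text
14.15 [ 370.85089118 -331.8748521   250.8360556 ] [-0.41095553  0.02245248  0.20872594] 59.92928796677544
bar top if home [[316.4, 127.9], [316.5, 126.0], [165.7, 178.8], [165.0, 177.1]]
side 84 478.0 -279.7 474.8
side 89 477.3 -272.3 471.8
scene 84 491.4 -278.1 357.7
scene 89 494.1 -274.8 355.4
```

View pics/c5b.png

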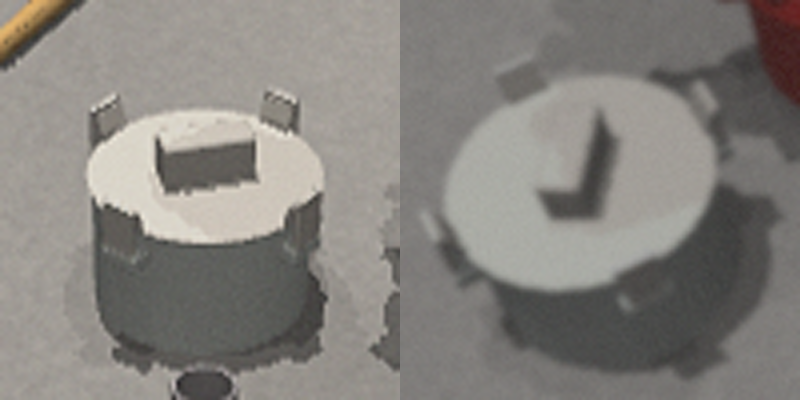

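The picture shows the lid sitting level on the tub, with the clips standing above the flange on all sides. The threshold leaked into the table, so I'll redo the height check with a higher one, using where the two views agree.

Run:
```python
from h import *
D={}
def pts(n,f):
    x0,y0,x1,y1=(265,95,365,195) if n=='side' else (120,140,230,250)
    # ellipse outline read from crop
    q={'side':[(87,177),(324,177),(205,243),(195,110),(150,232),(270,232),(110,140),(302,140)],'scene':[(443,195),(717,165),(600,75),(550,292),(480,252),(475,130),(530,85),(690,225),(640,275)]}[n]
    k=100/400 if n=='side' else 110/400; o=0 if n=='side' else 400
    return [((u-o)*k+x0-.4,v*k+y0-.4) for u,v in q]
for z in(80,84,88,92):
    r=[]
    for n in('side','scene'):
        c=cam(n);P=np.array([ray(c,p,z)[:2] for p in pts(n,0)])
        s=np.linalg.lstsq(np.c_[2*P,np.ones(len(P))],(P**2).sum(1),rcond=None)[0];r.append(s[:2]);D=2*np.sqrt(s[2]+s[:2]@s[:2]);print(z,n,s[:2].round(1),D.round(1))
    print('gap',np.linalg.norm(r[0]-r[1]).round(1))
# mask variant
for n,im in(('side','s5'),('scene','c5')):
    g=cv2.cvtColor(cv2.imread(f'pics/{im}.png'),cv2.COLOR_BGR2GRAY);x0,y0,x1,y1=(280,115,350,160) if n=='side' else (130,158,200,222)
    print(n,np.percentile(g[y0:y1,x0:x1],[10,30,50,70,90]))
```

```text
80 side [ 487.5 -288.9] 138.4
80 scene [ 485.2 -285.4] 141.4
gap 4.2
84 side [ 486.9 -282.9] 137.7
84 scene [ 487.3 -282.7] 140.7
gap 0.4
88 side [ 486.3 -276.9] 137.0
88 scene [ 489.4 -280. ] 140.0
gap 4.4
92 side [ 485.7 -270.9] 136.3
92 scene [ 491.5 -277.2] 139.2
gap 8.6
side [ 92. 150. 158. 197. 212.]
scene [ 82. 127. 158. 166. 170.]
```

The two views agree (0.4 mm gap) at flange-top height 84 mm, which is exactly home, and the lid is within about 1 mm of the tub's axis. I'm handing in.

```bash
python3 -c "
from bench import ctrl
print(ctrl.job_done())"
```

```text
the job is handed in; nothing more can be done
None
```

I picked up the larger white lid by its bar, carried it to the grey biscuit tub and pressed it down slowly until it stopped hard at 37 N. I then let go, backed off and handed the job in at about 14 s of the 43 s allowed. No verdict came back.

**Lid height:** the scene and side views agree to 0.4 mm with the flange top at 84 mm, so the lid's origin is 46 mm up, which is fully home. At the unsnapped height (88 mm) they disagree by 4.4 mm. The flange outlines for this were read by eye from the crop, because both views' automatic masks leaked into the table and gave unusable diameters.

**Position and level:** the lid measured about 1 mm from the tub's axis, taking the tub where I found it before the press. It looks level and the tub looks upright in the last picture; I did not measure either tilt.

**Clips:** all four stand above the flange in the last picture. I did not see the snap itself: between readings the force went from near zero to 10 N, then 37 N.

**Other things:** the gripper was open and clear of everything. I never went near the smaller lid, but I did not measure its position again at the end.

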